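Set the limit ring, refit the cooker knob and hold it pressed

TASK

The control knob of the white table-top hot plate was pulled off for cleaning. First turn the metal limit ring on its control panel so that its red pointer clicks into the four-dot mark; then take the black knob from the counter, turn it so that its D-shaped bore matches the flat of the brass shaft, push it fully home on the shaft and press it all the way down against the shaft's spring. Finish while still holding the knob pressed down (do not let go), with the ring still at four, and leave the sauce bowl and the two little dishes alone.

Things in the scene. Friction and masses are not known exactly. Their poses are not given: they have to be found in the camera images.
- cooker: White hot plate fixed on the counter, 300 (x) x 200 (y) x 55 mm high. Origin: centre of the underside, x away from the robot. Upright control axis (ring and shaft) at x = -85, y = 0 mm; steel panel at z = 55 mm, clear for 60 mm round the axis. Beyond it a dark heating disc 160 mm wide, 9 mm high.
- limit_ring (a joint): Angle (rad) of the knurled aluminium ring round the shaft, 56 mm across, from 2 to 20 mm above the panel. Grows clockwise seen from above. Click stops: one dot 0.0, two 0.4, three 0.8, four 1.2, five 1.6; a detent (about 0.15 N m to turn) pulls it into the nearest stop when let go. Starts at one or two dots.
- ring_pointer (a point): Centre of the limit ring's top face, on the control axis (75 mm above the counter). Turns with the ring: x points along its red pointer, z up.
- mark_four (a point): The innermost dot of the four-dot mark printed on the panel, 37.5 mm from the control axis. The marks are rows of 1 to 5 black dots on the panel on the ring's far side, running outward.
- shaft_tip (a point): Top centre of the upright brass D-shaft, on the control axis, 105 mm above the counter when not pressed, 30 mm above the ring. 14 mm diameter with one flat 3.5 mm from the axis; the top 4 mm taper by 2.2 mm all round. x points out of the flat (a short black line on the tip lies along x), z up. Its angle varies; it stays where it stands (0.15 N m).
- shaft (a joint): How far the shaft is pressed down (m): 0 free, 0.008 fully down at a hard stop. Spring: 5.6 N to start moving, 11.2 N at full travel.
- knob: Loose black knob, 40 to 85 g, upright, bore down. Origin: centre of the underside, on the bore's axis; x towards the white pointer line. Flange 52 mm wide, 5 mm high; above it a wing grip 46 (x) x 26 (y) mm up to z = 38 mm: grip across the 26 mm. Blind D bore from below, 20 mm deep, 0.7 mm wider than the shaft all round, flat on the +x side.
- knob_pointer (a point): Centre of the knob's top, 38 mm above its origin, same axes. The knob goes on only with its x the same way as shaft_tip's x. Seated, the knob's origin is 20 mm below shaft_tip; pressed fully down it is 77 mm above the counter, 2 mm over the ring.
- sauce_bowl: White bowl of yellow sauce, 155 mm wide, 44 mm high, loose. Origin: centre of the underside. To be left alone.
- dip_dish_1: Small black dish, 70 mm wide, 19 mm high, loose. Origin: centre of the underside. To be left alone.
- dip_dish_2: Small cream dish, 70 mm wide, 19 mm high, loose. Origin: centre of the underside. To be left alone.

How it is judged (in metres and radians):
On the way, in this order (a step that is already met when the one before it is completed fails the run):
1. the limit ring stands at four dots (value of joint limit_ring between 1.05 and 1.35 rad), for 0.3 s.
2. the knob is fully home on the D-shaft, flat to flat (all of step 1 and z of knob in the frame of shaft_tip below -0.018 m and horizontal distance between knob and shaft_tip below 0.003 m and angle between the x axis of knob and the x axis of shaft_tip, either way round below 0.2 rad and angle between knob's own z axis and vertical below 0.1 rad), for 0.2 s.
At the end, for the whole second after the job is handed in: Ring at four dots (1.2 +- 0.15 rad); knob home on the shaft (origin over 18 mm below its tip, within 3 mm of its axis, 0.2 rad of its flat, upright within 0.1 rad), still held by the fingers (over 2 N) and pressing (over 4 N), shaft down more than 6 of its 8 mm (all of step 2 and value of joint shaft above 0.006 m and contact force between knob and shaft above 4 N and contact force between the fingers and knob above 2 N); the arm keeps its last pose, push and grip.
It fails at once if sauce_bowl was disturbed (moved over 30 mm) (distance of sauce_bowl from where it was at the start of the episode above 0.03 m).
It fails at once if dip_dish_1 was disturbed (moved over 30 mm) (distance of dip_dish_1 from where it was at the start of the episode above 0.03 m).
It fails at once if dip_dish_2 was disturbed (moved over 30 mm) (distance of dip_dish_2 from where it was at the start of the episode above 0.03 m).
It also fails if it takes over 51 s, if anything falls off the work surface, if the arm or the gripper's body presses on something with over 40 N, if the wrist force passes 120 N, or if a joint passes its speed limit or range.

ROBOT

A 6-joint arm with a two-finger parallel gripper is mounted at the origin on a cart in front of the work surface, level with it; the furniture and walls round the work are solid. World frame = base frame: x ahead of the robot, y to its left, z up, the work surface at z = 0. Lengths are in mm, angles in rad, forces in N, time in s.
With the tool pointing down it reaches from about 350 to 975 mm from the base axis. Payload 7.1 kg.
Tool frame: the origin (TCP) lies between the finger pads; the fingertips stand 17 mm ahead of it and the grasp point (between the pads) lies 2 mm behind it; z points along the fingers, y is the line along which they close (so a half turn about z gives the same grasp; the last joint's range is limited). The gripper opens to 88 mm and grips with 3 to 60 N. Pads are 20 mm wide; open, the fingers measure 115 mm over their backs; the gripper's body (75 mm by 178 mm) begins 61 mm behind the grasp point.
Start: joints at [-1.217, 0.423, 1.63, -0, 1.089, -0.019], TCP at [227.657, -582.046, 239.675] pointing down, gripper open.
Joint ranges: [-3, 3], [-0.9, 2.11], [0.09, 2.58], [-1.31, 4.45], [0.11, 2.69], [-2.54, 2.54]. Speed limits (rad/s): [2.39, 2.39, 3.01, 3.14, 3.14, 3.14].

INTERFACE

Orientations are given as a rotation vector (axis times angle).
In Python, from workcell import ctrl, get_image, get_obs gives the robot as it stands (ctrl), with the cameras as plain functions and the readings as plain functions.
- The arm moves only by the shell command python3 jog.py 'ROWS' [OPENING]. ROWS is a JSON list of rows, 1 to 5 of them, each of 6 numbers: dx, dy, dz in mm, then a rotation vector rx, ry, rz in rad; each row shifts and turns the commanded pose from where the row before left it, along the tool's axes as they then stand; what a row does not reach is not made up. A row lasts 1/12 s, in which the tool goes at most 41.7 mm and 0.125 rad, less where a joint would pass 70% of its speed; a pose out of reach is approached as far as the arm can. OPENING is the finger opening in mm, set as the command begins (- or left out keeps the last). The fingers move at their own pace and stop on an object; the grip force is fixed at half the most. Time passes only in rows, so rows that do not move let the fingers close. It prints the time, the measured TCP pose, the force, the opening and the grip force at its end.
- get_obs(): the state, without advancing time (a new reading comes with each control period).
- get_image(name): name is "scene" or "top" or "wrist"; returns a dict with "img" (384x512x3 uint8, red, green, blue), "fx", "fy", "cx", "cy" (pixels), "R" (3x3) and "t" (3): a world point X has camera coordinates R X + t. Camera axes: x right, y down, z forward; pixel columns grow to the right and rows downward; lengths in mm; the calibration is good to about 2 mm. The wrist camera is an equidistant fisheye: a pixel r from the principal point sees the ray r / f radians off the axis. A picture is of the moment at which its call begins. There is no depth.
- ctrl.close_job(): hands the job in; it is judged then, once.
The state is a dict: "t": time; "qpos": joint angles; "qvel": joint speeds; "joint_torque": joint torques, N m; "ee_pos": TCP position; "orientation": TCP orientation; "ft_force": force on the tool from outside, world axes, zero at the start; "moment": the same for the moment, N m; "width": finger opening in mm; "grasp_force": force on a finger pad.
Only numpy, scipy, OpenCV 4.12 (cv2) and the standard library are available. Lean on these libraries where they do the work, as an engineer would, in place of code of your own. Each camera call takes 0.05 s, during which the arm holds its last target. There are 200 camera calls.

## Working session

There is one attempt and no reset: what is moved stays moved. The work goes in short steps, Python scripts to look and compute and a shell command to move; the robot and the scene stay as the last step left them, time stands still between calls to the robot, and variables do not carry over. Pictures are saved under pics/ and viewed, at most 10 in all, crops included, and the job is handed in when it is done.

```bash
ls; mkdir -p pics
cat > h.py <<'E'
import numpy as np,cv2
from workcell import ctrl, get_image, get_obs
from scipy.spatial.transform import Rotation as Ro
def shot(n,f,crop=None,s=1):
    d=get_image(n);np.savez('pics/'+f+'.npz',**{k:np.array(v) for k,v in d.items()})
    save(f,crop,s,f)
def save(f,crop=None,s=1,out=None):
    i=np.load('pics/'+f+'.npz')['img'][:,:,::-1]
    if crop: i=i[crop[1]:crop[3],crop[0]:crop[2]]
    cv2.imwrite('pics/'+out+'.png',cv2.resize(i,None,fx=s,fy=s,interpolation=cv2.INTER_CUBIC))
def ray(f,u,v,z,wrist=False):
    d=np.load('pics/'+f+'.npz');x=(u-d['cx'])/d['fx'];y=(v-d['cy'])/d['fy']
    if wrist:
        r=np.hypot(x,y);k=np.sin(r)/max(r,1e-9);c=np.array([x*k,y*k,np.cos(r)])
    else: c=np.array([x,y,1.])
    R=d['R'];o=-R.T@d['t'];w=R.T@c
    return o+w*(z-o[2])/w[2]
def st():
    o=get_obs();print({k:np.round(o[k],3) for k in('t','qpos','ee_pos','orientation','ft_force','width','grasp_force')})
E
python3 - <<'E'
from h import *
shot('top','top0',None,1.5); shot('scene','sc0')
d=np.load('pics/top0.npz');print(d['fx'],d['R'],d['t']);st();print(Ro.from_rotvec(get_obs()['orientation']).as_matrix().round(3))
E
```

```text
jog.py
pics
workcell.py
439.5599422541721 [[-0.0123822  -0.99989602  0.00739169]
 [-0.99771948  0.01186405 -0.06644603]
 [ 0.06635142 -0.00819758 -0.99776264]] [ -19.23693983  505.00247005 1415.03761355]
{'t': np.float64(0.1), 'qpos': array([-1.217,  0.424,  1.631,  0.   ,  1.089, -0.019]), 'ee_pos': array([ 227.498, -581.617,  238.973]), 'orientation': array([-3.086, -0.582,  0.   ]), 'ft_force': array([ 0.652,  0.804, -0.096]), 'width': np.float64(87.613), 'grasp_force': np.float64(0.0)}
[[ 0.931  0.364 -0.   ]
 [ 0.364 -0.931  0.001]
 [ 0.    -0.001 -1.   ]]
```

View pics/top0.png

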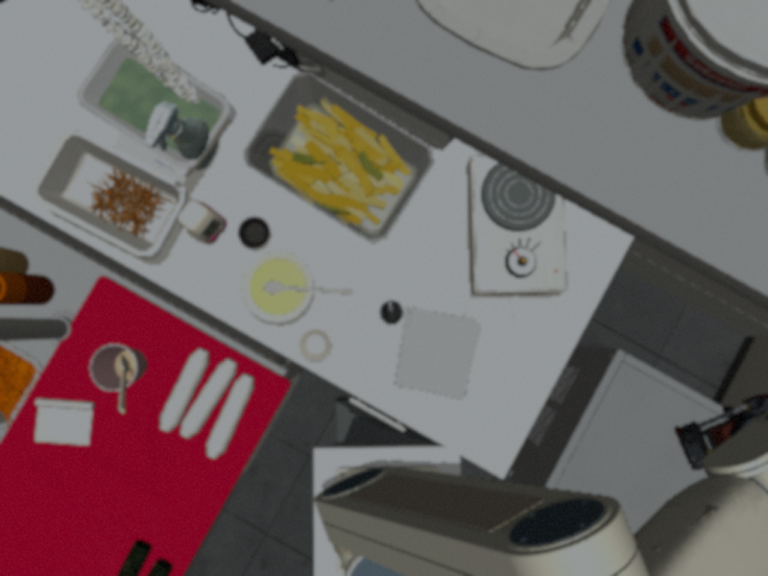

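The top view shows the ring/shaft at about (521,261) and the knob at about (391,312) in 1.5x pixels, with the sauce bowl at (280,290) and the dishes at (255,232) and (316,345). I'll enlarge it for detail.

Run:
```python
from h import *
i=np.load('pics/top0.npz')['img'][:,:,::-1]
a=cv2.resize(i[150:200,322:372],(500,500),interpolation=cv2.INTER_CUBIC)
b=cv2.resize(i[193:223,245:275],(300,500)[::-1][:1]*2,interpolation=cv2.INTER_CUBIC)
b=cv2.resize(b,(290,290))
o=np.zeros((500,800,3),np.uint8);o[:,:500]=a;o[:290,505:795]=b;cv2.imwrite('pics/c1.png',o)
print(ray('top0',521/1.5,261/1.5,90),ray('top0',391/1.5,312/1.5,30))
for n,u,v,z in(('bowl',280,290,44),('d1',255,232,19),('d2',316,345,19)):print(n,ray('top0',u/1.5,v/1.5,z))
```

```text
[ 537.36777825 -286.76086552   90.        ] [436.45245414 -16.86783698  30.        ]
bowl [485.79487442 218.53761128  44.        ]
d1 [614.16448839 276.89211426  19.        ]
d2 [367.6742854  145.39022978  19.        ]
```

View pics/c1.png

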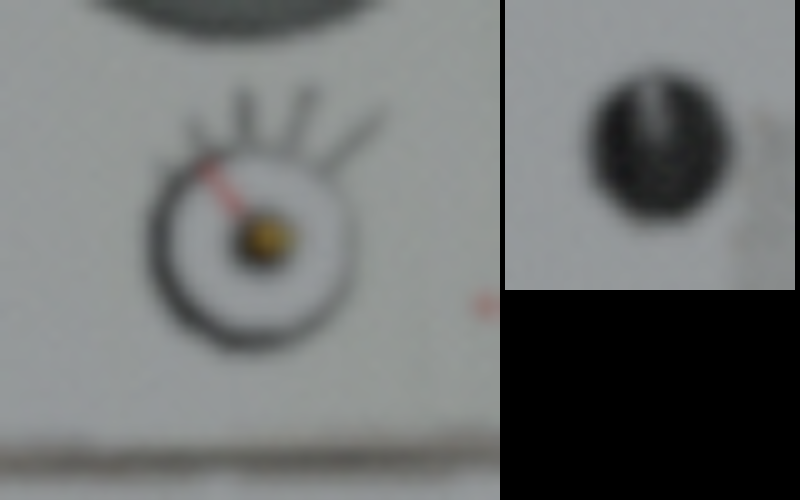

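Ring pointer (red, crop (205,165) from axis (262,240)) lies on the two-dot row; the knob's white line points about world +x. I'll move above the cooker for a wrist view.

```bash
R='[[36,-14.7,0,0,0,0],[36,-14.7,0,0,0,0],[36,-14.7,0,0,0,0],[36,-14.7,0,0,0,0],[36,-14.7,0,0,0,0]]' ; python3 jog.py '[[36,-14.7,0,0,0,0],[36,-14.7,0,0,0,0],[36,-14.7,0,0,0,0],[36,-14.7,0,0,0,0],[36,-14.7,0,0,0,0]]' 88; python3 jog.py '[[36,-14.7,0,0,0,0],[36,-14.7,0,0,0,0],[36,-14.7,0,0,0,0],[36,-14.7,0,0,0,0],[0,0,0,0,0,0]]'; python3 jog.py '[[0,0,0,0,0,0],[0,0,0,0,0,0]]'
python3 - <<'E'
from h import *
st();print(Ro.from_rotvec(get_obs()['orientation']).as_matrix().round(3))
shot('wrist','w0',None,1.5);d=np.load('pics/w0.npz');print(d['fx'],d['cx'],d['cy'],-d['R'].T@d['t'],d['R'].round(2))
E
```

```text
t: 0.52
ee_pos: [369.3, -446.5, 239.4]
orientation: [-3.087, -0.581, 0.0]
ft_force: [-0.3, -0.9, -0.3]
width: 87.8
grasp_force: 0.0
t: 0.93
ee_pos: [485.1, -336.6, 239.5]
orientation: [-3.085, -0.589, -0.002]
ft_force: [-1.4, -0.1, 0.7]
width: 88.2
grasp_force: 0.0
t: 1.1
ee_pos: [480.8, -340.8, 239.3]
orientation: [-3.087, -0.583, 0.001]
ft_force: [-0.1, -0.3, 0.0]
width: 87.8
grasp_force: 0.0
{'t': np.float64(1.1), 'qpos': array([-0.637,  0.372,  1.711, -0.   ,  1.06 ,  0.561]), 'ee_pos': array([ 480.769, -340.808,  239.304]), 'orientation': array([-3.087e+00, -5.830e-01,  1.000e-03]), 'ft_force': array([-0.065, -0.275,  0.042]), 'width': np.float64(87.778), 'grasp_force': np.float64(0.0)}
[[ 0.931  0.365 -0.001]
 [ 0.365 -0.931  0.   ]
 [-0.001 -0.001 -1.   ]]
297.3186396354542 252.62894976101623 190.86482507618868 [ 560.10983557 -309.03556971  385.38828315] [[ 0.37 -0.93 -0.  ]
 [-0.89 -0.35  0.31]
 [-0.29 -0.11 -0.95]]
```

View pics/w0.png

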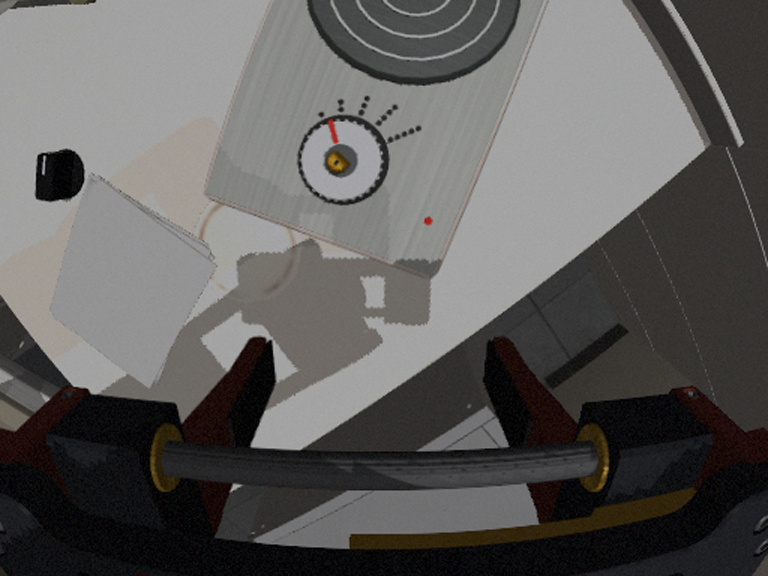

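The wrist view shows the ring at about (343,160), shaft tip at (336,160), dot rows fanning from (321,113) to (404,133), and the knob at (60,175). I'll enlarge the ring.

Run:
```python
from h import *
save('w0',(190,55,290,145),6,'c2')
```

```text
(no output)
```

View pics/c2.png

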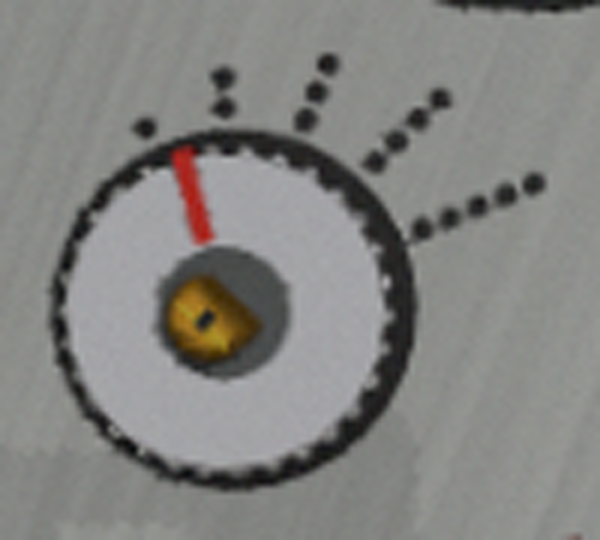

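Run:
```python
from h import *
P=lambda x,y,z:ray('w0',190+x/6-.42,55+y/6-.42,z,True)
ang=lambda v:np.arctan2(v[1],v[0])
c=P(224,312,75);print('ring',c,'left/right',P(62,312,75),P(388,312,75),P(224,146,75),P(224,479,75))
print('pointer',ang(P(181,155,75)-P(204,240,75)),ang(P(181,155,75)-c))
for p in((145,128),(224,108),(305,121),(375,162),(420,230)):
    q=P(*p,55)-c;print(np.hypot(*q[:2]),ang(q))
print('tip',P(205,320,105),'line',ang(P(212,312,105)-P(198,328,105)),'flat',ang(P(260,325,101)-P(215,278,101)))
for u,v in((40,155),(41,197)):print('knobline',ray('w0',u/1.5,v/1.5,38,True))
print(ray('w0',60/1.5,175/1.5,38,True))
```

```text
ring [ 541.89325735 -287.25329559   75.        ] left/right [ 532.18455996 -260.64438832   75.        ] [ 552.02428686 -313.60605863   75.        ] [ 568.95111664 -276.86253464   75.        ] [ 514.46352078 -297.61856838   75.        ]
pointer 0.6260287315524756 0.6289250796692176
37.58630672030198 0.8128330656157619
37.395284380648064 0.4135821151510948
37.14027524878162 0.009497785198764498
37.439461736807715 -0.39095199654598745
37.04246856740375 -0.7968718783479919
tip [ 541.43347291 -287.02158944  105.        ] line -0.35525346831315135 flat -2.0204822143281027
knobline [459.35405029  -2.4630891   38.        ]
knobline [420.20099598 -13.90582338  38.        ]
[447.89437979 -34.18481272  38.        ]
```

```bash
python3 jog.py '[[25.4,-9.3,30,0,0,0],[25.4,-9.3,30,0,0,0],[25.4,-9.2,30,0,0,0],[0,0,12,0,0,0],[0,0,0,0,0,0]]'; python3 jog.py '[[0,0,0,0,0,0],[0,0,0,0,0,0]]'
python3 - <<'E'
from h import *
st();o=get_obs();R=Ro.from_rotvec(o['orientation']).as_matrix();print(R.T@(np.array([541.6,-287.1,77])-o['ee_pos']))
shot('wrist','w1',None,1.5)
E
```

```text
t: 1.57
ee_pos: [539.7, -286.7, 134.2]
orientation: [-3.083, -0.582, 0.008]
ft_force: [-0.7, 0.3, -0.1]
width: 87.7
grasp_force: 0.0
t: 1.73
ee_pos: [541.7, -288.9, 138.9]
orientation: [3.087, 0.579, 0.002]
ft_force: [-0.1, 0.2, 0.6]
width: 87.5
grasp_force: 0.0
{'t': np.float64(1.733), 'qpos': array([-0.509,  0.533,  1.721, -0.   ,  0.887,  0.691]), 'ee_pos': array([ 541.705, -288.89 ,  138.93 ]), 'orientation': array([3.087e+00, 5.790e-01, 2.000e-03]), 'ft_force': array([-0.096,  0.24 ,  0.646]), 'width': np.float64(87.507), 'grasp_force': np.float64(0.0)}
[ 0.50346888 -1.78649902 61.92834392]
```

View pics/w1.png

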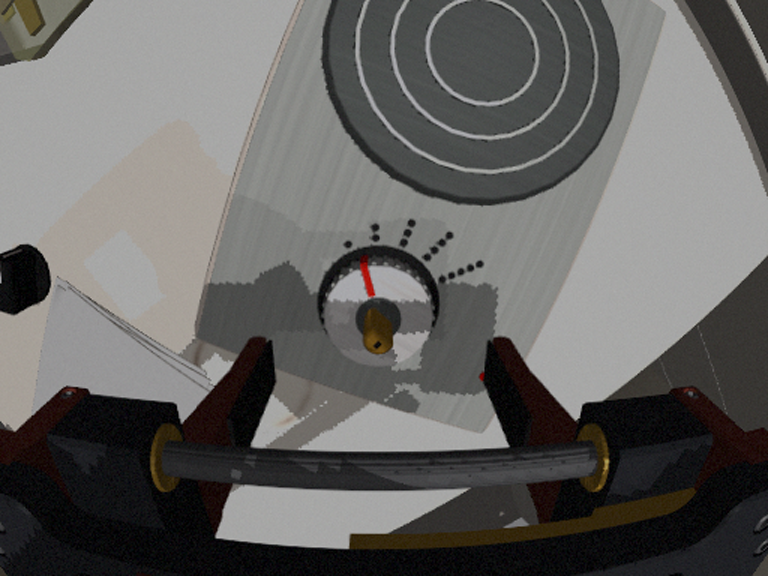

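Shaft tip at (377,345) sits centred between the fingers, and the pointer is still between the one- and two-dot marks. Next I descend and grip the ring.

```bash
python3 jog.py '[[0.5,-1.8,20,0,0,0],[0,0,20,0,0,0],[0,0,16,0,0,0],[0,0,6,0,0,0],[0,0,0,0,0,0]]'; python3 jog.py '[[0,0,0,0,0,0],[0,0,0,0,0,0],[0,0,0,0,0,0],[0,0,0,0,0,0],[0,0,0,0,0,0]]' 40;python3 jog.py '[[0,0,0,0,0,0],[0,0,0,0,0,0],[0,0,0,0,0,0]]'
```

```text
t: 2.2
ee_pos: [541.1, -285.9, 75.6]
orientation: [-3.087, -0.58, 0.001]
ft_force: [-0.9, -0.2, 0.4]
width: 87.9
grasp_force: 0.0
t: 2.62
ee_pos: [542.8, -286.3, 76.7]
orientation: [3.084, 0.582, 0.003]
ft_force: [2.4, -14.6, -2.3]
width: 58.3
grasp_force: 6.9
t: 2.87
ee_pos: [543.3, -287.4, 76.7]
orientation: [3.083, 0.582, 0.004]
ft_force: [1.3, -7.8, -0.7]
width: 55.1
grasp_force: 30.0
```

```bash
python3 jog.py '[[0,0,0,0,0,0.1],[0,0,0,0,0,0.1],[0,0,0,0,0,0.1],[0,0,0,0,0,0.1],[0,0,0,0,0,0.1]]'; python3 jog.py '[[0,0,0,0,0,0.1],[0,0,0,0,0,0.1],[0,0,0,0,0,0.1],[0,0,0,0,0,0.1],[0,0,0,0,0,0.1]]';python3 jog.py '[[0,0,0,0,0,0],[0,0,0,0,0,0],[0,0,0,0,0,0]]'
python3 - <<'E'
from h import *
st();shot('wrist','w2');save('w2',(200,140,320,230),6,'c3')
E
```

```text
t: 3.28
ee_pos: [543.4, -288.0, 76.7]
orientation: [3.13, -0.206, 0.007]
ft_force: [1.0, -11.2, -1.7]
width: 55.4
grasp_force: 30.0
t: 3.7
ee_pos: [543.2, -288.7, 76.7]
orientation: [2.983, -0.974, 0.008]
ft_force: [-1.1, -14.1, -2.1]
width: 55.2
grasp_force: 30.0
t: 3.95
ee_pos: [543.1, -288.7, 76.7]
orientation: [2.985, -0.967, 0.008]
ft_force: [0.1, -13.9, -1.3]
width: 55.6
grasp_force: 30.0
{'t': np.float64(3.95), 'qpos': array([-0.507,  0.623,  1.742, -0.004,  0.771,  1.694]), 'ee_pos': array([ 543.145, -288.681,   76.739]), 'orientation': array([ 2.985, -0.967,  0.008]), 'ft_force': array([  0.063, -13.894,  -1.34 ]), 'width': np.float64(55.62), 'grasp_force': np.float64(29.997)}
```

View pics/c3.png

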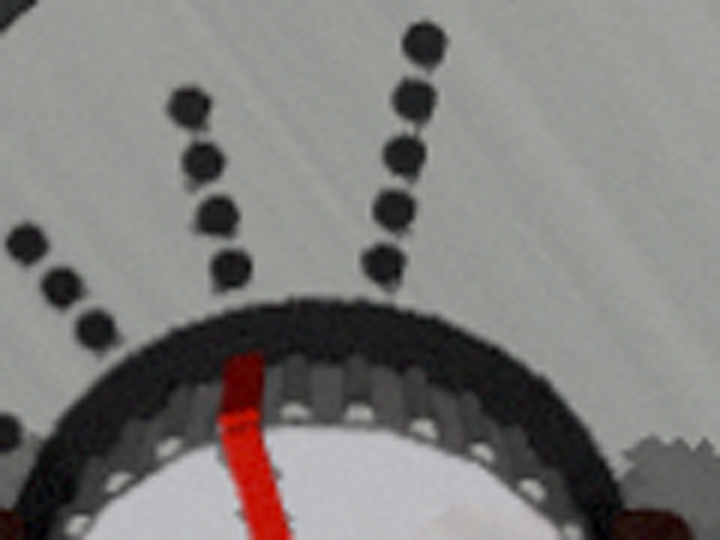

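The pointer (tip at (240,390)) now lines up with the four-dot row, whose innermost dot is at (231,268). I'll release and rise.

```bash
python3 jog.py '[[0,0,0,0,0,0],[0,0,0,0,0,0],[0,0,0,0,0,0],[0,0,0,0,0,0]]' 88; python3 jog.py '[[0,0,-12,0,0,0],[0,0,-25,0,0,0],[-10,0,-35,0,0,0],[-20,0,-20,0,0,0],[0,0,0,0,0,0]]';python3 jog.py '[[0,0,0,0,0,0],[0,0,0,0,0,0]]'
python3 - <<'E'
from h import *
st();shot('wrist','w3');i=np.load('pics/w3.npz')['img'][:,:,::-1]
save('w3',(180,100,310,200),6,'c4')
E
```

```text
t: 4.33
ee_pos: [541.8, -284.9, 75.7]
orientation: [-2.988, 0.969, 0.001]
ft_force: [-0.5, 0.3, -0.4]
width: 78.6
grasp_force: 0.0
t: 4.75
ee_pos: [517.7, -267.1, 172.4]
orientation: [2.988, -0.968, 0.007]
ft_force: [-0.0, 0.0, -0.2]
width: 87.9
grasp_force: 0.0
t: 4.92
ee_pos: [517.8, -267.6, 167.7]
orientation: [2.988, -0.969, 0.001]
ft_force: [-0.3, 0.2, -0.1]
width: 87.9
grasp_force: 0.0
{'t': np.float64(4.917), 'qpos': array([-0.498,  0.454,  1.776,  0.   ,  0.911,  1.7  ]), 'ee_pos': array([ 517.758, -267.649,  167.684]), 'orientation': array([ 2.988e+00, -9.690e-01,  1.000e-03]), 'ft_force': array([-0.299,  0.151, -0.063]), 'width': np.float64(87.89), 'grasp_force': np.float64(0.0)}
```

View pics/c4.png

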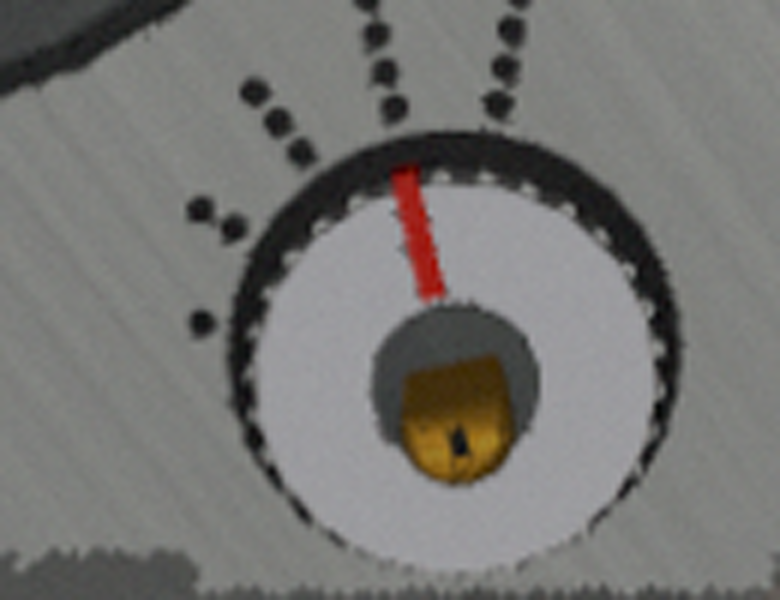

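The pointer is at the four-dot row and the tip line is at (459,442), with the flat facing up in the image.

Run:
```python
from h import *
P=lambda x,y,z:ray('w3',180+x/6-.42,100+y/6-.42,z,True)
ang=lambda v:np.arctan2(v[1],v[0])
a=np.array([541.8,-287.6,0])
print('pointer',ang(P(406,182,75)-P(433,300,75)),ang(P(406,182,75)-P(459,375,75)),'mark4',ang(P(395,108,55)-P(373,5,55))+np.pi,P(395,108,55))
print('tip',P(459,442,105),'line',ang(P(455,428,105)-P(463,457,105)),'flat bottom',ang(P(500,357,76)-P(403,378,76))+np.pi/2,'edges',ang(P(496,357,76)-P(510,400,103)))
print('flat top edge',ang(P(510,392,101)-P(405,408,101))+np.pi/2)
print('ringc',(P(255,377,75)+P(655,377,75))/2)
```

```text
pointer -0.40616695509449363 -0.3628261390375544 mark4 5.861169312639008 [ 576.47566168 -301.56223894   55.        ]
tip [ 541.40580224 -286.96418859  105.        ] line -0.36210640918834464 flat bottom -0.40719036291471533 edges 1.2739323512747533
flat top edge -0.469973153232079
ringc [ 542.76682611 -287.73485032   75.        ]
```

```bash
python3 jog.py '[[-32,-20.7,-4,0,0,0],[-32,-20.7,-4,0,0,0],[-32,-20.7,-4,0,0,0],[-32,-20.7,-4,0,0,0],[-32,-20.7,-4,0,0,0]]'; python3 jog.py '[[-32,-20.7,0,0,0,0],[-32,-20.7,0,0,0,0],[0,0,0,0,0,-0.11],[0,0,0,0,0,-0.11],[0,0,0,0,0,-0.11]]';python3 jog.py '[[0,0,0,0,0,-0.11],[0,0,0,0,0,-0.11],[0,0,0,0,0,-0.11],[0,0,0,0,0,-0.11],[0,0,0,0,0,0]]';python3 jog.py '[[0,0,0,0,0,0],[0,0,0,0,0,0]]'
python3 - <<'E'
from h import *
st();shot('wrist','w4')
save('w4',(186,130,316,230),6,'c5')
E
```

```text
t: 5.38
ee_pos: [447.7, -88.7, 186.5]
orientation: [2.988, -0.97, -0.004]
ft_force: [0.9, 1.2, -0.2]
width: 87.7
grasp_force: 0.0
t: 5.8
ee_pos: [421.1, -18.1, 186.8]
orientation: [3.109, -0.454, -0.003]
ft_force: [-0.2, -0.6, 0.1]
width: 87.5
grasp_force: 0.0
t: 6.22
ee_pos: [421.2, -19.0, 186.7]
orientation: [-3.133, -0.23, 0.003]
ft_force: [-0.2, -0.3, -1.0]
width: 87.8
grasp_force: 0.0
t: 6.38
ee_pos: [421.2, -19.0, 187.1]
orientation: [-3.134, -0.219, 0.002]
ft_force: [-0.6, -0.0, 0.2]
width: 87.6
grasp_force: 0.0
{'t': np.float64(6.383), 'qpos': array([-0.073,  0.207,  2.103,  0.   ,  0.833,  1.358]), 'ee_pos': array([421.197, -18.963, 187.102]), 'orientation': array([-3.134e+00, -2.190e-01,  2.000e-03]), 'ft_force': array([-0.572, -0.003,  0.18 ]), 'width': np.float64(87.618), 'grasp_force': np.float64(0.0)}
```

View pics/c5.png

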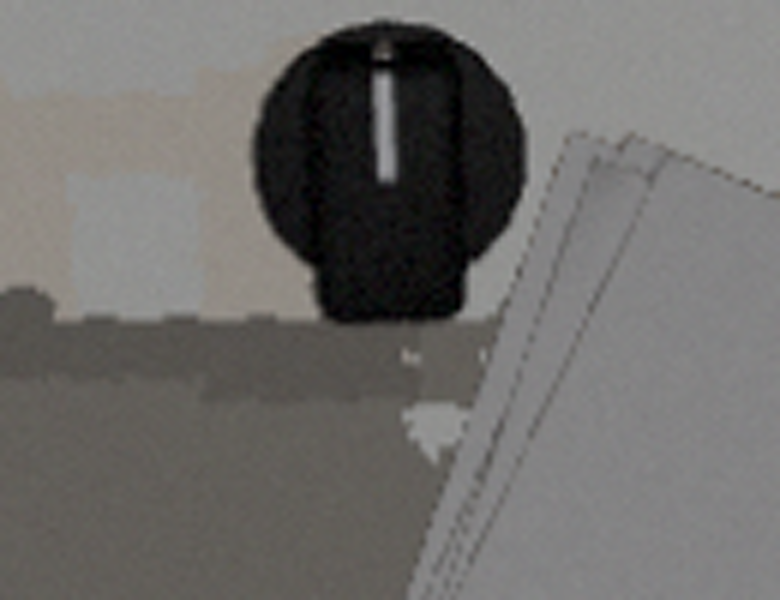

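Run:
```python
from h import *
P=lambda x,y,z:ray('w4',186+x/6-.42,130+y/6-.42,z,True)
ang=lambda v:np.arctan2(v[1],v[0])
print('line',ang(P(381,70,38)-P(388,182,38)),'edges',ang(P(314,72,38)-P(322,318,38)),ang(P(462,72,38)-P(466,318,38)))
print('ends',P(381,68,38),P(394,321,38),np.linalg.norm(P(381,68,38)-P(394,321,38)),'width',P(314,190,38),P(464,190,38),np.linalg.norm(P(314,190,38)-P(464,190,38)))
print('flange l/r',P(254,150,5),P(527,150,5),P(385,20,5))
o=get_obs();R=Ro.from_rotvec(o['orientation']).as_matrix();print('toolx',ang(R[:,0]))
c=(P(381,68,38)+P(394,321,38))/2;print(c,R.T@(np.array([c[0],c[1],27])-o['ee_pos']))
```

```text
line 0.19962194848140694 edges 0.1606637757268275 0.16496659879144468
ends [462.22093942  -8.65820972  38.        ] [418.97765423 -16.91190601  38.        ] 44.02391641581485 width [ 4.39989293e+02 -2.97286433e-01  3.80000000e+01] [443.53515053 -25.42066564  38.        ] 25.372372547875123
flange l/r [438.74844622  12.52292714   5.        ] [445.89086429 -38.10446154   5.        ] [466.37483382  -8.41196705   5.        ]
toolx 0.14016240416958195
[440.59929683 -12.78505787  38.        ] [ 20.2134549   -3.38423356 160.23004538]
```

```bash
python3 jog.py '[[10,-1.7,30,0,0,0],[10.2,-1.7,35,0,0,0],[0,0,35,0,0,-0.03],[0,0,25,0,0,0],[0,0,15,0,0,0]]'; python3 jog.py '[[0,0,15,0,0,0],[0,0,6,0,0,0],[0,0,0,0,0,0],[0,0,0,0,0,0]]'; python3 jog.py '[[0,0,0,0,0,0],[0,0,0,0,0,0],[0,0,0,0,0,0],[0,0,0,0,0,0],[0,0,0,0,0,0]]' 10;python3 jog.py '[[0,0,0,0,0,0],[0,0,0,0,0,0],[0,0,0,0,0,0],[0,0,0,0,0,0],[0,0,0,0,0,0]]';python3 jog.py '[[0,0,0,0,0,0],[0,0,0,0,0,0]]'
```

```text
t: 6.85
ee_pos: [439.5, -12.6, 45.0]
orientation: [-3.13, -0.268, 0.005]
ft_force: [-0.5, -1.5, -0.3]
width: 87.8
grasp_force: 0.0
t: 7.18
ee_pos: [440.0, -12.7, 26.8]
orientation: [-3.13, -0.268, 0.003]
ft_force: [-4.0, 0.7, 5.2]
width: 88.1
grasp_force: 2.7
t: 7.6
ee_pos: [441.0, -12.7, 26.8]
orientation: [3.13, 0.271, 0.0]
ft_force: [0.4, 0.0, -0.5]
width: 58.1
grasp_force: 0.0
t: 8.02
ee_pos: [440.7, -12.7, 26.6]
orientation: [-3.13, -0.271, 0.0]
ft_force: [-0.0, -1.0, -0.2]
width: 25.8
grasp_force: 30.0
t: 8.18
ee_pos: [440.8, -12.7, 26.7]
orientation: [-3.13, -0.271, 0.0]
ft_force: [-0.3, -0.8, -0.3]
width: 25.5
grasp_force: 30.0
```

```bash
python3 jog.py '[[0,0,-15,0,0,0],[0,0,-35,0,0,0],[0,0,-35,0,0,0],[0,0,-35,0,0,0],[0,0,-30,0,0,0]]'; python3 jog.py '[[6.5,36,0,0,0,0],[6.5,36,0,0,0,0],[6.5,36,0,0,0,0],[6.5,36,0,0,0,0],[6.5,36,0,0,0,0]]';python3 jog.py '[[6.5,36,0,0,0,0],[6.5,36,0,0,0,0],[6.5,36,0,0,0,0],[0,0,0,0,0,0.11],[0,0,0,0,0,0.11]]';python3 jog.py '[[0,0,0,0,0,0.11],[0,0,0,0,0,0.11],[0,0,0,0,0,0.118],[0,0,0,0,0,0],[0,0,0,0,0,0]]'
python3 - <<'E'
from h import *
st();o=get_obs();R=Ro.from_rotvec(o['orientation']).as_matrix();print(np.arctan2(R[1,0],R[0,0]),R.T@(np.array([541.7,-287.4,140])-o['ee_pos']))
shot('wrist','w5');save('w5',(175,130,335,250),5,'c6')
E
```

```text
t: 8.6
ee_pos: [440.6, -12.7, 178.7]
orientation: [3.13, 0.271, 0.001]
ft_force: [1.2, -0.1, -0.6]
width: 25.8
grasp_force: 30.0
t: 9.02
ee_pos: [503.9, -186.0, 176.8]
orientation: [3.13, 0.271, 0.0]
ft_force: [1.1, 0.1, -0.9]
width: 26.0
grasp_force: 30.0
t: 9.43
ee_pos: [541.7, -289.6, 176.2]
orientation: [3.14, -0.086, 0.0]
ft_force: [-0.3, 0.1, -0.6]
width: 25.9
grasp_force: 30.0
t: 9.85
ee_pos: [541.3, -287.3, 176.4]
orientation: [-3.084, 0.596, 0.001]
ft_force: [0.1, 0.8, 0.0]
width: 25.9
grasp_force: 30.0
{'t': np.float64(9.85), 'qpos': array([-0.507,  0.482,  1.702,  0.   ,  0.958,  1.445]), 'ee_pos': array([ 541.271, -287.339,  176.44 ]), 'orientation': array([-3.084e+00,  5.960e-01,  1.000e-03]), 'ft_force': array([0.128, 0.759, 0.033]), 'width': np.float64(25.9), 'grasp_force': np.float64(30.0)}
-0.38171582146298727 [ 0.44141966 -0.10108368 36.4399503 ]
```

View pics/c6.png

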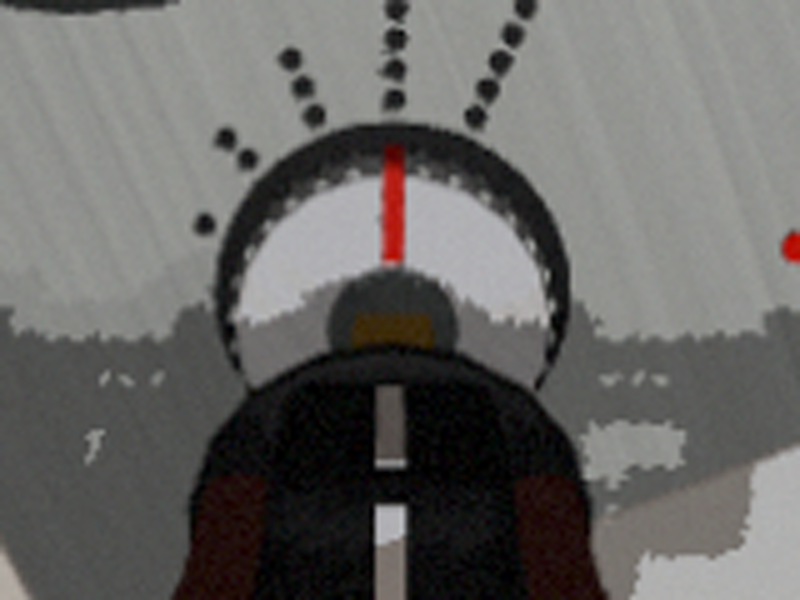

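The knob's line at (390,430) is parallel to the red pointer, and the shaft flat at (395,318) faces the same way, so it is well aligned. I'll lower it now.

```bash
python3 jog.py '[[0.4,0,20,0,0,0],[0,0,14,0,0,0],[0,0,6,0,0,0],[0,0,0,0,0,0],[0,0,0,0,0,0]]'; python3 jog.py '[[0,0,2,0,0,0],[0,0,2,0,0,0],[0,0,2,0,0,0],[0,0,1.5,0,0,0],[0,0,0,0,0,0]]'
```

```text
t: 10.32
ee_pos: [541.9, -287.6, 136.7]
orientation: [-3.084, 0.599, 0.001]
ft_force: [-0.3, -0.5, -0.5]
width: 25.9
grasp_force: 30.0
t: 10.73
ee_pos: [541.8, -287.6, 129.1]
orientation: [-3.083, 0.601, 0.0]
ft_force: [1.0, 1.1, 0.1]
width: 26.0
grasp_force: 30.0
```

```bash
python3 jog.py '[[0,0,1.5,0,0,0],[0,0,1.5,0,0,0],[0,0,1.5,0,0,0],[0,0,0,0,0,0]]'; python3 jog.py '[[0,0,2,0,0,0],[0,0,2,0,0,0],[0,0,2,0,0,0],[0,0,0,0,0,0]]'
```

```text
t: 11.07
ee_pos: [542.0, -287.7, 124.4]
orientation: [3.083, -0.601, 0.0]
ft_force: [-1.0, -0.6, -1.2]
width: 25.8
grasp_force: 30.0
t: 11.4
ee_pos: [542.0, -287.6, 118.3]
orientation: [3.084, -0.601, 0.0]
ft_force: [1.1, 0.3, -1.6]
width: 25.8
grasp_force: 30.0
```

Sliding on freely. Seating should come at TCP z ≈ 111.7.

```bash
python3 jog.py '[[0,0,2,0,0,0],[0,0,2,0,0,0],[0,0,2,0,0,0],[0,0,0,0,0,0],[0,0,0,0,0,0]]'; python3 jog.py '[[0,0,1.5,0,0,0],[0,0,1.5,0,0,0],[0,0,1.5,0,0,0],[0,0,0,0,0,0],[0,0,0,0,0,0]]'
```

```text
t: 11.82
ee_pos: [541.9, -287.6, 112.5]
orientation: [-3.084, 0.601, -0.0]
ft_force: [0.5, -0.6, -1.4]
width: 26.3
grasp_force: 30.0
t: 12.23
ee_pos: [542.1, -287.7, 108.9]
orientation: [3.083, -0.601, 0.001]
ft_force: [-0.0, -0.3, 6.6]
width: 26.1
grasp_force: 30.0
```

```bash
python3 jog.py '[[0,0,1.5,0,0,0],[0,0,1.5,0,0,0],[0,0,1,0,0,0],[0,0,0,0,0,0],[0,0,0,0,0,0]]'; python3 jog.py '[[0,0,1,0,0,0],[0,0,1,0,0,0],[0,0,0,0,0,0],[0,0,0,0,0,0]]'
```

```text
t: 12.65
ee_pos: [542.1, -287.8, 105.2]
orientation: [3.083, -0.601, 0.001]
ft_force: [-2.3, 1.7, 9.1]
width: 26.0
grasp_force: 30.0
t: 12.98
ee_pos: [542.1, -287.8, 103.5]
orientation: [3.083, -0.601, 0.001]
ft_force: [-2.0, 2.6, 11.5]
width: 25.6
grasp_force: 30.0
```

```bash
python3 jog.py '[[0,0,1,0,0,0],[0,0,0.5,0,0,0],[0,0,0,0,0,0],[0,0,0,0,0,0]]'; python3 jog.py '[[0,0,0,0,0,0],[0,0,0,0,0,0],[0,0,0,0,0,0]]'
python3 - <<'E'
from h import *
shot('wrist','w6');save('w6',(175,130,335,250),5,'c7')
E
```

```text
t: 13.32
ee_pos: [542.3, -287.9, 103.2]
orientation: [3.083, -0.601, 0.002]
ft_force: [-4.9, 3.3, 20.5]
width: 25.6
grasp_force: 30.0
t: 13.57
ee_pos: [542.3, -287.9, 103.2]
orientation: [3.083, -0.601, 0.002]
ft_force: [-4.9, 3.1, 21.1]
width: 26.2
grasp_force: 30.0
```

View pics/c7.png

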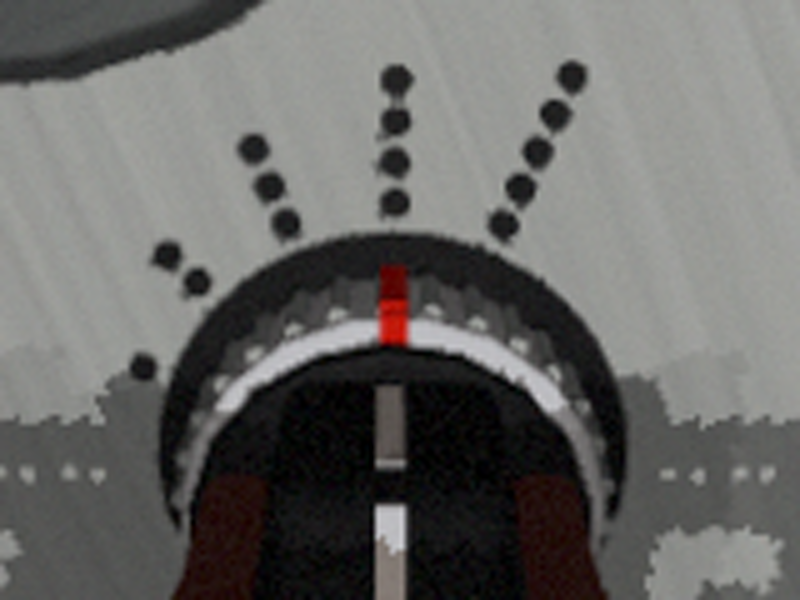

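Force rose to 21 N with no further travel, so the shaft is at its hard stop. The knob hasn't slipped in the grip, and the red pointer (393,300) lines up with the four-dot row (395,200). I'm handing in.

```bash
python3 -c "from workcell import ctrl, get_image, get_obs; print(ctrl.close_job())"
```

```text
the job is handed in; nothing more can be done
None
```

I handed the job in with the ring at four dots and the knob seated on the D-shaft, still gripped at 30 N and pressed against the hard stop (21 N at the wrist). The bowl and dishes were not approached, the clock stood at about 13.6 s, and no verdict was returned.

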